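# Clamp the thermal cycler's lid to its clutch click

## Task

Swing the cycler's lid fully shut, then turn the blue knob on top of it clockwise until its slip clutch clicks: one click is enough, two at most, and do not loosen it again. Then check that the lid does not rock by pressing down with the fingertips on its left front corner and after that on its right front corner, for a moment each. Leave everything else on the bench where it stands.

Things in the scene. Friction and masses are not known exactly. Their poses are not given: they have to be found in the camera images.
- cycler: fixed compact thermal cycler, ivory, 320 mm deep, 210 mm wide, deck 132 mm high. Origin on the table directly under the knob's axis when the lid is shut. Its own -x is its front (screen side, towards the robot), +x its back, +y its left as seen from the robot, z up. It spans x -170 to +150 mm and y +-105 mm about its origin.
- lid (a joint): angle of the lid in rad: 0 fully shut, grows as it opens (the front edge swings up and back), 1.3 at most. Starts open 0.5 to 1.0. The stiff friction hinge keeps it wherever it is left; about 2 to 9 N down on the front edge closes it. A hard stop at 0; the shut lid is rigid.
- lid_shell: the ivory lid, a slab 180 long (x) x 170 wide (y) x 40 mm thick with a small dark lip at the front edge. Origin on the hinge line at the back; own z is the outward normal of its top face, which lies 41 mm above the origin; it reaches 190 mm along own -x from the hinge (the lip 210 mm, 35 mm to either side of the middle, top 18 mm above the hinge line).
- lid_hinge (a point): middle of the hinge line, 105 mm behind the knob axis (cycler +x) and 140 mm above the table; the hinge runs along the cycler's y.
- lid_front (a point): point on the lid's top face, middle of the front edge, 15 mm in from it: a place to push the lid shut. 175 mm in front of the hinge line; 181 mm above the table when shut.
- lid_left (a point): point on the lid's top face at its left (+y) front corner, 18 mm in from the front and 20 mm from the side edge; 181 mm above the table when shut.
- lid_right (a point): the same at the right (-y) front corner.
- knob_grip (a point): on the knob's axis, where to grip the blue bar, 217 mm above the table with the lid shut. Black disc 46 mm across with an upright bar 44 mm long (own x, white pointer on its -x half), 14 wide (own y: close the fingers along it), 37 high; bar top 12 mm above this point, disc 24 mm below it. z is the turning axis. In the middle of the lid. Tightens clockwise seen from above.
- spindle (a joint): turn of the clamping screw (aluminium collar 62 mm across under the knob, red mark) in rad, grows clockwise; starts 0.5 to 1.7, fully tight at its stop at 2.4, where it stays (the snap of a click may set it back by up to 0.1). Turns with the knob against about 0.15 N m.
- clutch (a joint): how far the knob has slipped on the spindle, in rad, grows clockwise; within 0.1 of 0 at the start and while the spindle turns. With the spindle at its stop the torque climbs to about 0.25 N m and the knob snaps on by one tooth of 0.52 rad (a click): 0.52 after one click, 1.05 after two. Let go between teeth, it springs to the nearer one.
- tube_rack: loose dark grey tube rack, 130 x 80 x 30 mm; bystander, origin at the centre of its underside
- tip_box: loose pipette tip box, clear with yellow top, 120 x 85 x 60 mm; bystander, origin at the centre of its underside
- reagent: loose amber bottle with blue cap, 52 mm across, 105 mm high; bystander, origin at the centre of its underside
- marker: loose white and black marker pen, about 130 x 15 x 15 mm; bystander, origin on its underside
- beaker: loose empty glass beaker, 70 mm across, 90 mm high; bystander, origin at the centre of its underside
- glove_box: loose cardboard glove box, 120 x 230 x 75 mm; bystander, origin at the centre of its underside

How it is judged:
By the outcome, as a careful person would: the job done as asked, in the order asked, and still so for the second after the job is handed in, with the robot touching nothing.
It also fails if it takes over 61 s, if anything falls off the work surface, if the arm or the gripper's body presses on something with over 40 N, if the wrist force passes 120 N, or if a joint passes its speed limit or range.

## Robot

A 7-joint arm with a two-finger parallel gripper is mounted at the origin on the work surface. World frame = base frame: x ahead of the robot, y to its left, z up, the work surface at z = 0. Lengths are in m, angles in rad, forces in N, time in s.
With the tool pointing down it reaches from about 0.425 to 0.925 m from the base axis. Payload 6.8 kg.
Tool frame: the origin (TCP) lies at the very end of the fingers, on their centre line; the grasp point (between the pads) lies 19 mm behind it; z points along the fingers, y is the line along which they close (so a half turn about z gives the same grasp; the last joint's range is limited). The gripper opens to 85 mm and grips with 20 to 120 N. Pads are 22 mm wide; open, the fingers measure 114 mm over their backs; the gripper's body (76 mm by 85 mm) begins 54 mm behind the grasp point. The pads swing forward as they close: fully open they stand 13 mm farther back than shut.
Start: joints at [-1.365, 0.477, 0.022, 1.555, -0.011, 1.109, -0.083], TCP at [0.208, 0.642, 0.231] pointing down, gripper open.
Joint ranges: [-2.96, 2.96], [-0.34, 2.1], [-1.41, 1.46], [0.24, 2.44], [-1.37, 4.51], [0.17, 1.92], [-2.96, 2.96]. Speed limits (rad/s): [2.39, 2.39, 3.14, 3.14, 3.14, 3.14, 3.14].

## Interface

Orientations are given as a unit quaternion [w, x, y, z].
In Python, from station import bot gives the robot as it stands.
- The arm moves only by the shell command python3 nudge.py FILE [FORCE], which reads ROWS from the file FILE. ROWS is one flat JSON list of numbers that holds 1 to 20 rows one after another, with no inner brackets; each row has 5 numbers: dx, dy, dz in m, then a turn about the tool's z in rad, then the opening from 0.0 (shut) to 1.0 (fully open); each row shifts and turns the commanded pose from where the row before left it, along the tool's axes as they then stand; what a row does not reach is not made up. A row lasts 1/10 s, in which the tool goes at most 0.05 m and 0.15 rad, less where a joint would pass 70% of its speed; a pose out of reach is approached as far as the arm can. The fingers move at their own pace and stop on an object; FORCE is the grip in N (left out, the last holds). Time passes only in rows, so rows that do not move let the fingers close. It prints the time, the measured TCP pose, the force, the opening and the grip force at its end. Input that does not fit is refused with a message, and nothing moves.
- bot.get_obs(): the state, without advancing time (a new reading comes with each control period).
- bot.read_camera(name): name is "side" or "top"; returns the picture (400x640x3 uint8, blue, green, red); there is no depth.
- bot.camera_info(name): a dict with "vertical_fov" (degrees; the focal length in pixels is half the picture's height over the tangent of half this angle, whatever the lens; pixels are square), "cx", "cy" (the principal point, pixels), "view" (4x4, takes a point from world to camera coordinates). Camera axes: x right, y up, looking along -z (the intrinsics and any distortion apply to the point x, -y, -z); pixel columns grow to the right and rows downward; lengths in m; the calibration is good to about 2 mm. A picture is of the moment at which its call begins. camera_info takes no time and is no camera call.
- bot.hand_in(): hands the job in; it is judged then, once.
The state is a dict: "t": time; "q": joint angles; "joint_vel": joint speeds; "joint_torque": joint torques, N m; "eef_pos": TCP position; "tool_rot": TCP orientation; "contact_force": force on the tool from outside, world axes, zero at the start; "torque": the same for the moment, N m; "gripper_width": opening from 0.0 (shut) to 1.0 (fully open); "grasp_force": force on a finger pad.
Only numpy, scipy, OpenCV 4.12 (cv2) and the standard library are available. Lean on these libraries where they do the work, as an engineer would, in place of code of your own. Each camera call takes 0.05 s, during which the arm holds its last target. There are 200 camera calls.

## Working session

There is one attempt and no reset: what is moved stays moved. The work goes in short steps, Python scripts to look and compute and a shell command to move; the robot and the scene stay as the last step left them, time stands still between calls to the robot, and variables do not carry over. Pictures are saved under pics/ and viewed, at most 10 in all, crops included, and the job is handed in when it is done.

```bash
ls; mkdir -p pics
python3 - <<'E'
from station import bot
import cv2,numpy as np
for n in("side","top"):
    im=bot.read_camera(n); cv2.imwrite(f"pics/{n}0.png",im)
    i=bot.camera_info(n); print(n,{k:(np.round(v,4).tolist() if not isinstance(v,str) else v) for k,v in i.items()})
o=bot.get_obs(); print(o)
E
```

```text
nudge.py
pics
station.py
side {'vertical_fov': 42.8786, 'cx': 313.3887, 'cy': 203.1297, 'view': [[0.9934, -0.115, -0.0002, -0.4987], [0.088, 0.7586, 0.6456, -0.1829], [-0.0741, -0.6414, 0.7637, -1.684], [0.0, 0.0, 0.0, 1.0]]}
top {'vertical_fov': 49.1942, 'cx': 319.3951, 'cy': 195.6605, 'view': [[-0.0267, -0.9995, 0.0139, 0.0788], [0.9845, -0.0239, 0.1739, -0.5499], [-0.1734, 0.0183, 0.9847, -1.432], [0.0, 0.0, 0.0, 1.0]]}
{'t': 0.1, 'q': array([-1.36508459,  0.47773355,  0.02236134,  1.55630067, -0.01150756,
        1.10929232, -0.08309777]), 'joint_vel': array([ 0.00118649, -0.00146984, -0.00120335, -0.00125509,  0.00093673,
       -0.00150453,  0.00088116]), 'joint_torque': array([ 4.38554707e-03, -5.97764289e+01,  1.61360878e+00, -2.81956279e+01,
        1.28063301e-02,  5.02771174e-03, -3.63557581e-05]), 'eef_pos': array([0.20822429, 0.64154931, 0.23043441]), 'tool_rot': array([-6.66968660e-05,  1.56261400e-01,  9.87715410e-01, -7.99968606e-04]), 'contact_force': array([ 1.00696405, -0.24527097, -0.8972329 ]), 'torque': array([ 0.01138159, -0.00388374, -0.00761626]), 'grasp_force': 0.0, 'gripper_width': 1.0016677569863706}
```

View pics/side0.png

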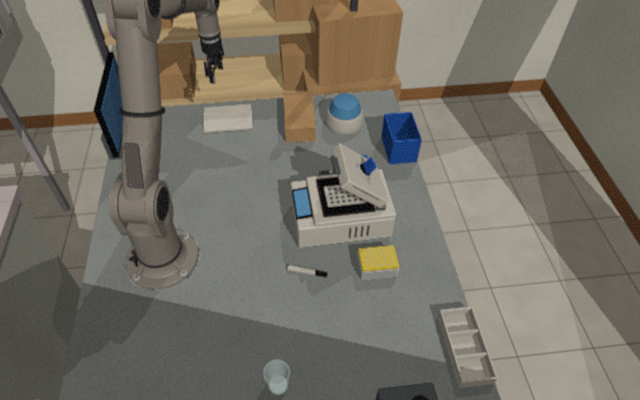

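View pics/top0.png

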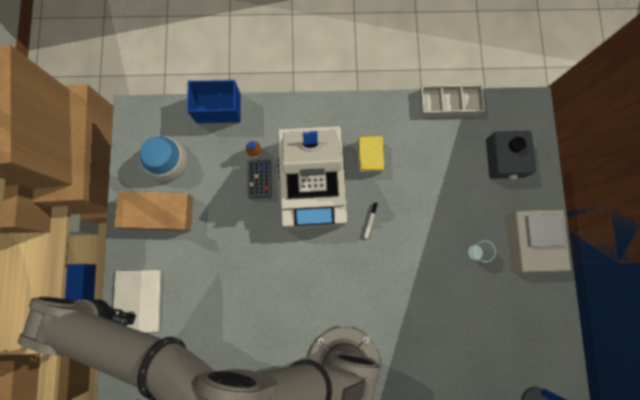

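Top view: the cycler is at px (279–346, 127–225) with the lid open, knob at (310,138), tube rack and reagent to its left, and tip box and marker to its right. I'll enlarge both views to measure.

```bash
cat > h.py <<'E'
from station import bot
import cv2,numpy as np
I={n:bot.camera_info(n) for n in("side","top")}
def cam(n):
    i=I[n]; f=200/np.tan(np.radians(i["vertical_fov"])/2); V=np.array(i["view"]); return i,f,V
def proj(n,p):
    i,f,V=cam(n); c=V[:3,:3]@np.array(p)+V[:3,3]; return np.array([i["cx"]+f*c[0]/-c[2], i["cy"]-f*c[1]/-c[2]])
def ray(n,u,v):
    i,f,V=cam(n); d=np.array([(u-i["cx"])/f,-(v-i["cy"])/f,-1]); R=V[:3,:3]; return -R.T@V[:3,3], R.T@d
def plane(n,u,v,z):
    o,d=ray(n,u,v); return o+d*(z-o[2])/d[2]
def tri(a,b):
    (o,d),(p,e)=ray("side",*a),ray("top",*b)
    s=np.linalg.lstsq(np.c_[d,-e],p-o,rcond=None)[0]; x,y=o+s[0]*d,p+s[1]*e; return (x+y)/2,np.linalg.norm(x-y)
def crop(im,x,y,w,h,k,fn): cv2.imwrite(fn,cv2.resize(im[y:y+h,x:x+w],None,fx=k,fy=k,interpolation=cv2.INTER_CUBIC))
E
python3 - <<'E'
from h import *
s=cv2.imread("pics/side0.png");t=cv2.imread("pics/top0.png")
crop(s,275,135,130,120,6,"pics/s1.png");crop(t,235,115,160,120,5,"pics/t1.png")
print(proj("top",[0,0,0]),proj("side",[0,0,0]),proj("side",bot.get_obs()["eef_pos"]),proj("top",bot.get_obs()["eef_pos"]))
for n,im in(("side",s),("top",t)):
    b,g,r=[im[...,k].astype(int) for k in range(3)]
    for nm,m in (("blue",(b>90)&(b>r*1.5+20)),("yel",(r>120)&(b<r*0.6)&(g>100))):
        k,l,st,c=cv2.connectedComponentsWithStats(m.astype(np.uint8))
        print(n,nm,[(np.round(c[j],1).tolist(),st[j].tolist()) for j in range(1,k) if st[j][4]>20])
E
```

```text
[343.43287185 363.42334321] [162.5524384  258.43242265] [217.11996465  79.17798398] [118.66808212 309.43047244]
side blue [([344.9, 106.6], [330, 94, 30, 25, 591]), ([401.3, 139.7], [384, 112, 37, 52, 1068]), ([369.4, 165.6], [364, 158, 12, 16, 126]), ([301.6, 202.3], [293, 189, 18, 28, 378])]
side yel [([339.6, 55.3], [274, 0, 129, 142, 9280]), ([166.5, 25.7], [162, 20, 11, 10, 45]), ([171.0, 82.9], [160, 63, 25, 37, 605]), ([377.8, 258.0], [358, 246, 41, 25, 790])]
top blue [([214.3, 101.5], [187, 80, 53, 38, 573]), ([310.0, 137.5], [304, 132, 13, 12, 139]), ([159.1, 153.7], [140, 138, 38, 34, 985]), ([251.1, 144.8], [248, 142, 7, 7, 36]), ([313.7, 216.0], [296, 208, 37, 17, 512])]
top yel [([4.8, 103.8], [0, 45, 11, 117, 1226]), ([74.5, 145.4], [34, 85, 54, 116, 1899]), ([371.0, 152.6], [359, 136, 25, 34, 823]), ([6.5, 208.3], [0, 179, 17, 48, 478]), ([151.1, 209.8], [115, 192, 73, 37, 2462]), ([29.6, 277.3], [0, 216, 69, 141, 5787]), ([82.5, 248.6], [68, 236, 29, 27, 703]), ([48.1, 378.6], [37, 356, 23, 44, 841]), ([5.3, 385.7], [0, 374, 12, 25, 224]), ([79.6, 397.9], [74, 396, 10, 4, 28])]
```

View pics/s1.png

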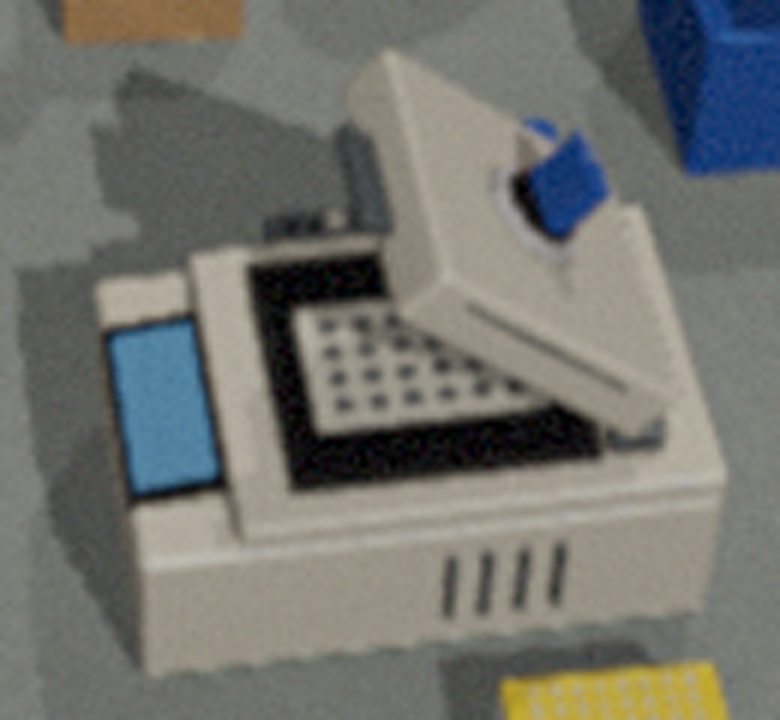

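View pics/t1.png

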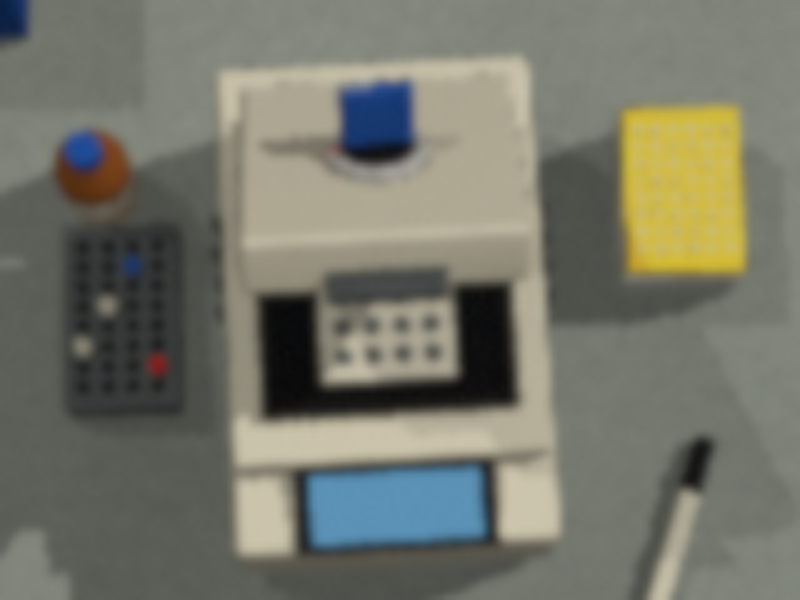

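The crops show the lid open with its top-face front corners at side px ≈(350.5,181.3)/(339.7,143.7), the deck corners are clear, and the knob bar is roughly along the cycler's y. Now triangulating.

Run:
```python
from h import *
S=lambda x,y:(275+x/6,135+y/6)
T=lambda x,y:(235+x/5,115+y/5)
R3=lambda x:np.round(x,4).tolist()
P={}
for n,a,b in [("lidFR",(452,279),(530,232)),("lidFL",(389,52),(243,245)),("deckBR",(722,470),(527,58)),("frontR",(145,560),(560,540)),("scrFR",(132,497),(487,543)),("scrBR",(218,483),(490,466)),("scrFL",(108,333),(306,548)),("scrBL",(190,320),(303,472)),("stepR",(243,535),(555,455)),("lidbotFR",(406,316),(528,277)),("well_FR",(292,488),(517,402)),("well_FL",(250,265),(263,415))]:
    p,e=tri(S(*a),T(*b)); P[n]=p; print(n,R3(p),R3(e))
for n,q in [("deckBL",(220,72)),("deckBR",(527,58)),("frontL",(237,555)),("frontR",(560,538))]:
    print(n,R3(plane("top",*T(*q),.132)))
for n,q in [("botFR",(150,672)),("botBR",(700,610))]: print(n,R3(plane("side",*S(*q),0)))
p,e=tri((369.4,165.6),(310,137.5));print("knob",p,e)
```

```text
lidFR [0.6098, 0.005, 0.2921] 0.0063
lidFL [0.6043, 0.1689, 0.2933] 0.0036
deckBR [0.7643, -0.0084, 0.1379] 0.0017
frontR [0.4515, -0.0193, 0.1197] 0.0061
scrFR [0.45, 0.027, 0.1159] 0.0038
scrBR [0.4973, 0.0239, 0.1253] 0.0019
scrFL [0.4484, 0.1424, 0.1204] 0.0021
scrBL [0.4957, 0.1432, 0.1246] 0.0003
stepR [0.5042, -0.0173, 0.1309] 0.0053
lidbotFR [0.5886, 0.0053, 0.2675] 0.0051
well_FR [0.5354, 0.006, 0.1379] 0.0006
well_FL [0.5316, 0.1674, 0.1393] 0.0022
deckBL [0.7602, 0.1926, 0.132]
deckBR [0.7654, -0.0088, 0.132]
frontL [0.4427, 0.1853, 0.132]
frontR [0.4483, -0.0186, 0.132]
botFR [0.456, -0.0064, 0.0]
botBR [0.7715, 0.0004, -0.0]
knob [0.68895855 0.09183393 0.26315874] 0.00030761947600791676
```

```bash
echo '[0,0,-0.03,0,0,0,0,-0.03,0,0,-0.032,-0.0312,-0.004,0,0,-0.032,-0.0312,-0.004,0,0,-0.032,-0.0312,-0.004,0,0,-0.032,-0.0312,-0.004,0,0,-0.032,-0.0312,-0.004,0,0,-0.032,-0.0312,-0.004,0,0,-0.032,-0.0312,-0.004,0,0,-0.032,-0.0312,-0.004,0,0,-0.032,-0.0312,-0.004,0,0,-0.032,-0.0312,-0.004,0,0,-0.032,-0.0312,-0.004,0,0,-0.032,-0.0312,-0.004,0,0,-0.032,-0.0312,-0.004,0,0,-0.032,-0.0312,-0.004,0,0]' > m.json && python3 nudge.py m.json; echo '[0,0,0,0.14,0,0,0,0,0.14,0,0,0,0,0.14,0,0,0,0,0.14,0,0,0,0,0.14,0,0,0,0,0.14,0,0,0,0,0.14,0,0,0,0,0.14,0,0,0,0,0.14,0,0,0,0,0,0]' > m.json && python3 nudge.py m.json; python3 -c "
from station import bot
o=bot.get_obs();print(o['q'],o['eef_pos'],o['tool_rot'],o['contact_force'])"
```

```text
t: 1.7
eef_pos: [0.4999, 0.0865, 0.3474]
tool_rot: [-0.0, 0.156, 0.988, 0.0]
contact_force: [1.4, 0.8, -0.4]
gripper_width: -0.004
grasp_force: 0.0
t: 2.7
eef_pos: [0.4993, 0.0883, 0.347]
tool_rot: [-0.0, 0.709, 0.706, -0.0]
contact_force: [0.3, 0.4, 0.2]
gripper_width: -0.006
grasp_force: 0.0
[-0.75905008  0.0933968   0.50489179  1.82123956 -0.0476438   1.23966365
 -0.24459547] [0.49933605 0.08825858 0.34695196] [-1.59505225e-04  7.08563500e-01  7.05646953e-01 -3.46575060e-04] [0.33343404 0.36552951 0.16639212]
```

```bash
echo '[0,0.04,0,0,0,0,0.04,0,0,0,0,0.038,0,0,0,0,0,0.025,0,0,0,0,0.02,0,0,0,0,0.01,0,0]' > m.json && python3 nudge.py m.json; echo '[0,-0.010,0.010,0,0,0,-0.009,0.010,0,0,0,-0.008,0.010,0,0,0,-0.007,0.010,0,0]' > m.json && python3 nudge.py m.json
```

```text
t: 3.3
eef_pos: [0.6171, 0.0878, 0.2903]
tool_rot: [-0.001, 0.707, 0.707, -0.001]
contact_force: [0.4, 0.1, 6.5]
gripper_width: 0.0
grasp_force: 2.3
t: 3.7
eef_pos: [0.5839, 0.0879, 0.2534]
tool_rot: [0.0, 0.707, 0.707, 0.001]
contact_force: [-0.7, -1.1, 3.9]
gripper_width: 0.001
grasp_force: 2.1
```

```bash
echo '[0,-0.007,0.011,0,0,0,-0.006,0.011,0,0,0,-0.005,0.011,0,0,0,-0.004,0.011,0,0,0,-0.003,0.011,0,0,0,-0.002,0.008,0,0,0,0,0.004,0,0]' > m.json && python3 nudge.py m.json; echo '[0,0,0.004,0,0,0,0,0,0,0]' > m.json && python3 nudge.py m.json
```

```text
t: 4.4
eef_pos: [0.5557, 0.0882, 0.184]
tool_rot: [-0.001, 0.708, 0.706, -0.001]
contact_force: [-2.3, -0.2, 4.0]
gripper_width: -0.003
grasp_force: 1.6
t: 4.6
eef_pos: [0.5572, 0.0882, 0.1813]
tool_rot: [0.0, 0.708, 0.706, 0.0]
contact_force: [-0.1, -0.1, 0.3]
gripper_width: -0.001
grasp_force: 0.0
```

```bash
echo '[0,0,0.003,0,0,0,0,0.002,0,0,0,0,0,0,0]' > m.json && python3 nudge.py m.json
```

```text
t: 4.9
eef_pos: [0.5577, 0.0882, 0.1807]
tool_rot: [-0.001, 0.708, 0.706, 0.002]
contact_force: [-16.0, -1.8, 40.7]
gripper_width: -0.001
grasp_force: 20.2
```

```bash
echo '[0,0,-0.04,0,0,0,0,-0.05,0,1,0,0,-0.05,0,1,0.05,0,0,0,1,0.05,0,0,0,1,0.05,0,0,0,1,0.05,0,0,0,1,0,0,0,0,1]' > m.json && python3 nudge.py m.json
python3 - <<'E'
from h import *
s=bot.read_camera("side");t=bot.read_camera("top")
crop(s,285,150,120,90,6,"pics/s2.png");crop(t,270,120,84,70,9,"pics/t2.png")
for n,im in(("side",s),("top",t)):
    b,g,r=[im[...,k].astype(int) for k in range(3)]
    m=(b>80)&(b>r*1.5+20)
    k,l,st,c=cv2.connectedComponentsWithStats(m.astype(np.uint8))
    for j in range(1,k):
        if 30<st[j][4]<300: print(n,np.round(c[j],1),st[j],cv2.minAreaRect(np.argwhere(l==j)[:,::-1].astype(np.float32)))
print(proj("side",[.616,.089,.229]),proj("top",[.616,.089,.229]))
E
```

```text
t: 5.7
eef_pos: [0.5552, 0.2983, 0.3149]
tool_rot: [-0.001, 0.704, 0.71, 0.001]
contact_force: [-0.3, 0.6, -0.2]
gripper_width: 0.999
grasp_force: 0.0
side [364.2 157.9] [362 155   6   7  32] ((364.5, 158.0), (6.0, 5.0), 90.0)
side [346.4 180.8] [344 173   6  15  60] ((346.6153869628906, 179.92308044433594), (14.388028144836426, 4.713320255279541), 82.87498474121094)
top [251.  144.7] [248 142   7   7  35] ((251.0, 145.0), (6.0, 6.0), 90.0)
top [312.3 164.8] [306 162  12   6  45] ((311.5, 164.5), (5.0, 11.0), 90.0)
[345.90301081 175.73138956] [311.58169814 164.2606707 ]
```

View pics/s2.png

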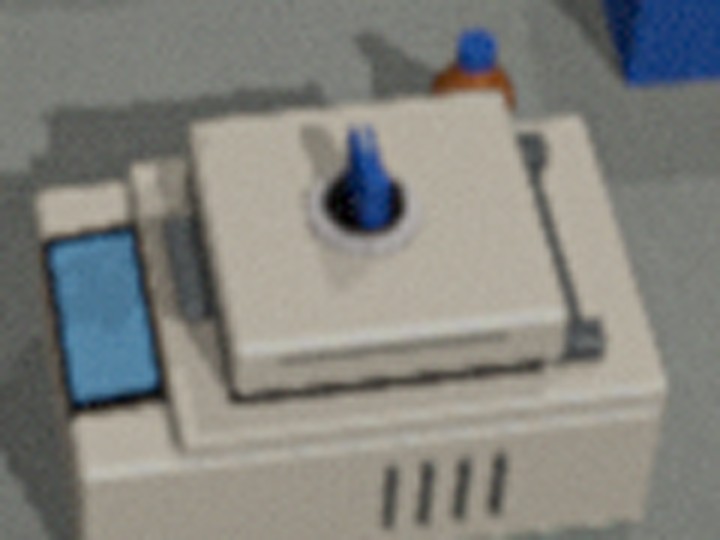

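View pics/t2.png

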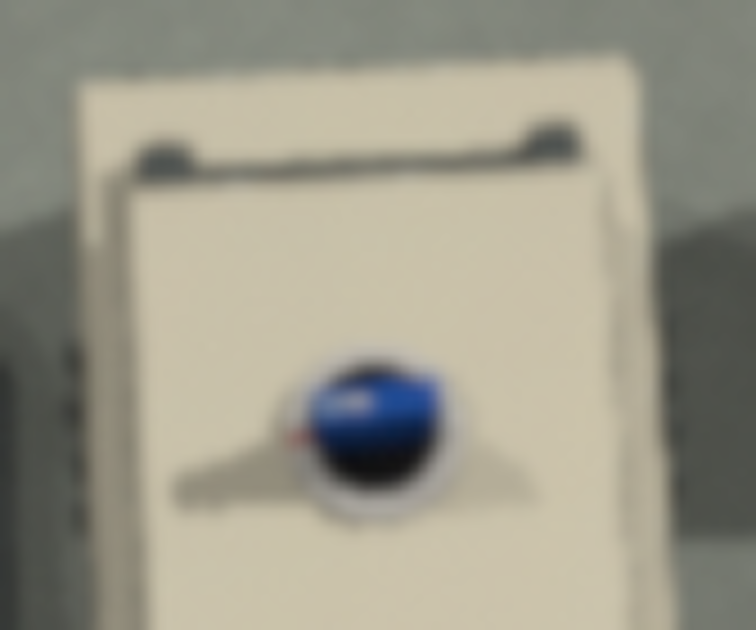

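The lid is shut; the bar lies nearly along world y, with its white pointer at left (top px 305,165) and its right end at (319,163), and the red mark is on the left of the collar. Next I'll compute the bar's angle and centre.

Run:
```python
from h import *
S=lambda x,y:(285+x/6,150+y/6)
T=lambda x,y:(270+x/9,120+y/9)
z=.229
for n,a,b in [("top",T(315,402),T(440,385)),("side",S(361,135),S(374,180))]:
    p,q=plane(n,*a,z),plane(n,*b,z); d=p-q; print(n,p,q,(p+q)/2,np.degrees(np.arctan2(d[1],d[0])),np.linalg.norm(d))
for a,b in [((361,135),(315,402)),((374,180),(440,385))]: print(tri(S(*a),T(*b)))
# lid rectangle, top face z .181 
for q in [(130,185),(600,160)]: print("hinge-ish",plane("top",*T(*q),.181))
# collar centre (disc) z~.185
print("collar",plane("top",*T(373,437),.187),plane("side",*S(364,205),.187))
# lid top face corners in side
for q in [(192,125),(505,95),(240,355),(565,318)]: print("lid",plane("side",*S(*q),.181))
```

```text
top [0.61520614 0.10877366 0.229     ] [0.62007137 0.06694435 0.229     ] [0.61763876 0.08785901 0.229     ] 96.63434173793328 0.04211130398344814
side [0.61587278 0.10321833 0.229     ] [0.61759386 0.07029536 0.229     ] [0.61673332 0.08675684 0.229     ] 92.99246234675527 0.03296792166998925
(array([0.61689394, 0.10886396, 0.22293142]), np.float64(0.0003199286971033881))
(array([0.61792066, 0.06696135, 0.23300662]), np.float64(0.0021936981515273))
hinge-ish [0.70666565 0.17233543 0.181     ]
hinge-ish [0.7120699  0.00782895 0.181     ]
collar [0.61290684 0.08965325 0.187     ] [0.61760692 0.09101214 0.187     ]
lid [0.53346408 0.16657373 0.181     ]
lid [0.70991708 0.16944623 0.181     ]
lid [ 5.38457545e-01 -2.32742964e-04  1.81000000e-01]
lid [0.71092688 0.00507523 0.181     ]
```

```bash
echo '[-0.042,0.0123,0,0,1,-0.042,0.0123,0,0,1,-0.042,0.0123,0,0,1,-0.042,0.0123,0,0,1,-0.042,0.0123,0,0,1,0,0,0.03,-0.07,1,0,0,0.03,0,1,0,0,0,0,1]' > m.json && python3 nudge.py m.json
```

```text
t: 6.6
eef_pos: [0.6157, 0.0753, 0.2527]
tool_rot: [-0.002, 0.684, 0.729, -0.003]
contact_force: [-0.5, -0.1, 0.4]
gripper_width: 1.0
grasp_force: 0.0
```

```bash
echo '[0.013,0.002,0,0,1,0,0,0,0,1]' > m.json && python3 nudge.py m.json
```

```text
t: 6.8
eef_pos: [0.6203, 0.0937, 0.258]
tool_rot: [0.0, 0.682, 0.731, 0.002]
contact_force: [0.0, 1.2, 0.3]
gripper_width: 1.0
grasp_force: 0.0
```

```bash
echo '[0,0,0,0,1,0,0,0,0,1,0,0,0,0,1]' > m.json && python3 nudge.py m.json
```

```text
t: 7.1
eef_pos: [0.6195, 0.0909, 0.257]
tool_rot: [0.0, 0.683, 0.73, 0.0]
contact_force: [0.8, -0.3, -0.1]
gripper_width: 1.0
grasp_force: 0.0
```

```bash
echo '[-0.002,-0.003,0.02,0,1,0,0,0.02,0,1,0,0,0.018,0,1,0,0,0,0,1,0,0,0,0,0,0,0,0,0,0,0,0,0,0,0,0,0,0,0,0,0,0,0,0,0]' > m.json && python3 nudge.py m.json 40; python3 -c "
from station import bot
o=bot.get_obs();print(o['q'],o['torque'],o['joint_torque'])"
```

```text
t: 8.0
eef_pos: [0.6167, 0.0889, 0.1989]
tool_rot: [0.0, 0.683, 0.73, 0.0]
contact_force: [1.5, -0.3, 5.7]
gripper_width: 0.154
grasp_force: 44.8
[-0.59708724  0.45368255  0.4789436   1.74473091 -0.24245078  1.00087238
  0.03901557] [ 0.03002765 -0.1755943  -0.00850076] [ 1.47814077e-02 -5.09576619e+01  7.06714287e+00 -2.44166207e+01
 -7.73808919e-02  5.34315370e-01 -6.94603426e-02]
```

```bash
cat > st.py <<'E'
from station import bot
o=bot.get_obs();w,x,y,z=o['tool_rot'];import math
print('yaw',round(2*math.atan2(x,y),3),'q7',round(o['q'][6],3),'T',o['torque'].round(3),'jt7',round(o['joint_torque'][6],3),'F',o['contact_force'].round(1))
E
for i in 1 2 ; do :; done; python3 st.py; echo '[0,0,0,0.1,0,0,0,0,0.1,0,0,0,0,0.1,0,0,0,0,0.1,0]' > m.json && python3 nudge.py m.json >/dev/null; python3 st.py;  echo '[0,0,0,0.1,0,0,0,0,0.1,0]' > m.json && python3 nudge.py m.json; python3 st.py
```

```text
yaw 1.504 q7 0.039 T [ 0.03  -0.176 -0.009] jt7 -0.069 F [ 1.5 -0.3  5.7]
yaw 1.907 q7 -0.315 T [0.007 0.294 0.191] jt7 0.986 F [-1.3 -0.9  3.4]
t: 8.6
eef_pos: [0.6163, 0.089, 0.1989]
tool_rot: [-0.0, 0.869, 0.494, 0.0]
contact_force: [-1.5, 0.1, 3.8]
gripper_width: 0.161
grasp_force: 44.5
yaw 2.107 q7 -0.489 T [-0.018  0.38   0.238] jt7 0.977 F [-1.5  0.1  3.8]
```

```bash
echo '[0,0,0,0.05,0]' > m.json && python3 nudge.py m.json >/dev/null; python3 st.py;  echo '[0,0,0,0.05,0]' > m.json && python3 nudge.py m.json>/dev/null; python3 st.py; echo '[0,0,0,0.05,0]' > m.json && python3 nudge.py m.json>/dev/null; python3 st.py; echo '[0,0,0,0.05,0]' > m.json && python3 nudge.py m.json>/dev/null; python3 st.py
```

```text
yaw 2.157 q7 -0.532 T [0.029 0.482 0.179] jt7 0.023 F [-1.7  0.2  3.7]
yaw 2.205 q7 -0.574 T [0.048 0.497 0.191] jt7 0.382 F [-2.7  0.2  3.8]
yaw 2.255 q7 -0.617 T [0.051 0.494 0.198] jt7 0.408 F [-2.8  0.1  3.8]
yaw 2.305 q7 -0.66 T [0.058 0.441 0.16 ] jt7 0.409 F [-3.3  0.6  4.2]
```

```bash
echo '[0,0,0,0.05,0]' > m.json && python3 nudge.py m.json >/dev/null; python3 st.py;  echo '[0,0,0,0.05,0]' > m.json && python3 nudge.py m.json>/dev/null; python3 st.py; echo '[0,0,0,0.05,0]' > m.json && python3 nudge.py m.json>/dev/null; python3 st.py; echo '[0,0,0,0.05,0]' > m.json && python3 nudge.py m.json>/dev/null; python3 st.py; echo '[0,0,0,0.05,0]' > m.json && python3 nudge.py m.json>/dev/null; python3 st.py
```

```text
yaw 2.355 q7 -0.703 T [0.045 0.501 0.202] jt7 0.407 F [-2.3  0.7  3.8]
yaw 2.405 q7 -0.746 T [0.104 0.505 0.116] jt7 0.406 F [-2.9 -0.4  3.4]
yaw 2.455 q7 -0.789 T [0.114 0.582 0.179] jt7 0.405 F [-2.9  0.3  4.2]
yaw 2.505 q7 -0.831 T [0.051 0.614 0.292] jt7 0.308 F [-3.2  0.4  4.6]
yaw 2.555 q7 -0.874 T [0.157 0.652 0.285] jt7 0.324 F [-2.1  0.6  4.8]
```

```bash
echo '[0,0,0,0.05,0]' > m.json && python3 nudge.py m.json >/dev/null; python3 st.py;  echo '[0,0,0,0.05,0]' > m.json && python3 nudge.py m.json>/dev/null; python3 st.py; echo '[0,0,0,0.05,0]' > m.json && python3 nudge.py m.json>/dev/null; python3 st.py; echo '[0,0,0,0.05,0]' > m.json && python3 nudge.py m.json>/dev/null; python3 st.py
```

```text
yaw 2.605 q7 -0.916 T [0.129 0.651 0.151] jt7 0.409 F [-2.8 -0.1  5.5]
yaw 2.655 q7 -0.959 T [0.154 0.61  0.102] jt7 0.533 F [-3.1  0.2  4.9]
yaw 2.705 q7 -1.002 T [ 0.176  0.655 -0.086] jt7 0.648 F [-3.1  1.2  4. ]
yaw 2.756 q7 -1.044 T [ 0.21   0.692 -0.147] jt7 0.707 F [-3.   1.2  4.8]
```

```bash
echo '[0,0,0,0.05,0]' > m.json && python3 nudge.py m.json >/dev/null; python3 st.py;  echo '[0,0,0,0.05,0]' > m.json && python3 nudge.py m.json>/dev/null; python3 st.py; echo '[0,0,0,0.05,0]' > m.json && python3 nudge.py m.json>/dev/null; python3 st.py; echo '[0,0,0,0,0]' > m.json && python3 nudge.py m.json>/dev/null; python3 st.py
```

```text
yaw 2.806 q7 -1.086 T [ 0.23   0.614 -0.141] jt7 0.688 F [-2.9  1.   4.7]
yaw 2.856 q7 -1.128 T [ 0.199  0.702 -0.017] jt7 0.608 F [-3.7  2.   4.8]
yaw 2.905 q7 -1.17 T [0.248 0.728 0.021] jt7 0.495 F [-3.6  2.   4.5]
yaw 2.905 q7 -1.17 T [ 0.202  0.708 -0.056] jt7 -0.349 F [-4.   0.8  5.4]
```

```bash
echo '[0,0,0,0,1,0,0,0,0,1,0,0,0,0,1,0,0,0,0,1,0,0,-0.03,0,1,0,0,-0.04,0,1,0,0,-0.04,0,1,-0.01,-0.0436,0,0,1,-0.01,-0.0436,0,0,0,-0.01,-0.0436,0,0,0,-0.01,-0.0436,0,0,0,-0.01,-0.0436,0,0,0,0,0,0,0,0,0,0,0,0,0,0,0,0,0,0]' > m.json && python3 nudge.py m.json; python3 st.py
python3 - <<'E'
from h import *
s=bot.read_camera("side");t=bot.read_camera("top")
a=cv2.resize(s[150:240,285:405],None,fx=4,fy=4,interpolation=2);b=cv2.resize(t[125:195,270:354],None,fx=9,fy=9,interpolation=2)
crop(t,270,120,84,65,9,"pics/t3.png"); cv2.imwrite("pics/s3.png",a)
E
```

```text
t: 11.8
eef_pos: [0.5171, 0.2874, 0.3085]
tool_rot: [0.0, 0.993, 0.118, 0.0]
contact_force: [0.1, -0.4, 0.0]
gripper_width: 0.003
grasp_force: 0.0
yaw 2.906 q7 -1.644 T [-0.051 -0.059  0.002] jt7 -0.001 F [ 0.1 -0.4  0. ]
```

View pics/t3.png

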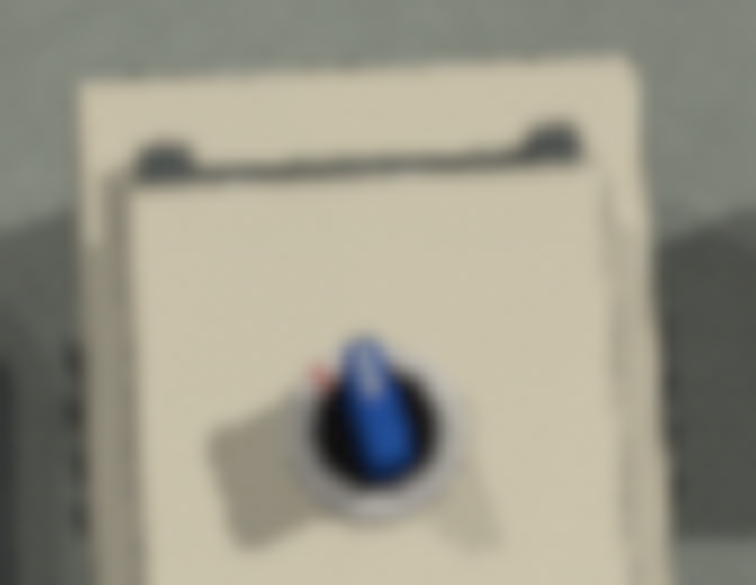

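The pointer (365,350) sits one tooth (~0.5 rad) ahead of the red mark (320,377), so exactly one click. Next are the corners.

```bash
echo '[0,0.035,0,0,0,0,0.035,0,0,0,0,0.035,0,0,0,-0.002,0.034,0,0,0,0,0,0.035,0,0,0,0,0.035,0,0,0,0,0.03,0,0,0,0,0,0,0,0,0,0,0,0,0,0,0,0,0,0,0,0,0,0]' > m.json && python3 nudge.py m.json
```

```text
t: 13.0
eef_pos: [0.5484, 0.1534, 0.21]
tool_rot: [-0.001, 0.993, 0.118, 0.001]
contact_force: [0.2, 0.3, -1.0]
gripper_width: 0.002
grasp_force: 0.0
```

```bash
echo '[0,0,0.015,0,0,0,0,0.01,0,0,0,0,0.004,0,0,0,0,0,0,0,0,0,0,0,0]' > m.json && python3 nudge.py m.json; echo '[0,0,0.002,0,0,0,0,0,0,0]' > m.json && python3 nudge.py m.json
```

```text
t: 13.5
eef_pos: [0.5469, 0.1536, 0.1809]
tool_rot: [-0.001, 0.993, 0.119, -0.001]
contact_force: [-9.8, -0.2, 24.7]
gripper_width: -0.004
grasp_force: 12.4
t: 13.7
eef_pos: [0.5469, 0.1536, 0.1807]
tool_rot: [-0.002, 0.993, 0.118, -0.001]
contact_force: [-18.1, -0.5, 42.5]
gripper_width: -0.002
grasp_force: 21.5
```

```bash
echo '[0,0,-0.002,0,0,0,0,0,0,0,0,0,0,0,0,0,0,-0.03,0,0,0,0,-0.03,0,0,-0.009,0.043,0,0,0,-0.009,0.043,0,0,0,-0.009,0.043,0,0,0,0,0,0,0,0,0,0,0.03,0,0,0,0,0,0,0,0,0,0,0,0,0,0,0,0,0]' > m.json && python3 nudge.py m.json
```

```text
t: 15.0
eef_pos: [0.5518, 0.022, 0.2099]
tool_rot: [0.0, 0.993, 0.119, 0.0]
contact_force: [1.6, -0.3, 0.0]
gripper_width: -0.002
grasp_force: 0.0
```

```bash
echo '[0,0,0.015,0,0,0,0,0.01,0,0,0,0,0.0045,0,0,0,0,0,0,0,0,0,0,0,0,0,0,0,0,0,0,0,0,0,0,0,0,0,0,0]' > m.json && python3 nudge.py m.json
```

```text
t: 15.8
eef_pos: [0.5509, 0.0221, 0.1809]
tool_rot: [-0.001, 0.993, 0.119, -0.001]
contact_force: [-8.7, 1.6, 20.2]
gripper_width: 0.003
grasp_force: 10.2
```

```bash
echo '[0,0,-0.03,0,0,0,0,-0.04,0,0,0,0,-0.04,0,0,-0.04,0.03,0,0,0,-0.04,0.03,0,0,0,0,0.04,0,0,0,0,0.04,0,0,0,0,0,0,0,0,0,0,0,0,0,0,0,0,0,0]' > m.json && python3 nudge.py m.json
python3 - <<'E'
from h import *
t=bot.read_camera("top"); crop(t,230,110,180,130,4,"pics/t4.png")
E
```

```text
t: 16.8
eef_pos: [0.5065, -0.1321, 0.2892]
tool_rot: [-0.0, 0.993, 0.119, -0.001]
contact_force: [-0.1, 0.3, -0.5]
gripper_width: 0.0
grasp_force: 0.0
```

View pics/t4.png

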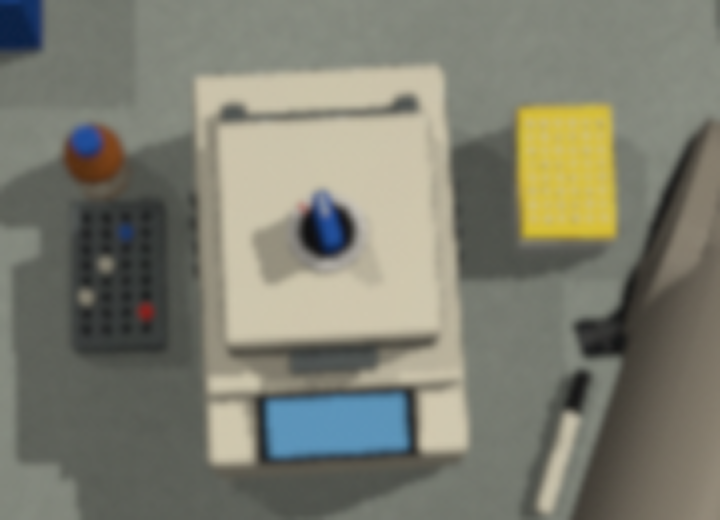

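The lid is shut, the knob is still one tooth ahead of the red mark (crop px 322,205 against 303,209), the neighbouring items are undisturbed and the arm is clear.

```bash
python3 -c "
from station import bot
print(bot.hand_in())"
```

```text
the job is handed in; nothing more can be done
None
```

The lid is shut, the knob is tightened by one click, both front corners were pressed (left, then right) without the lid rocking, and the job was handed in at about 17 s; the left press peaked at about 46 N at the fingertips.

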